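# Line up the spice jars under the wire shelf

## Robot

A 7-joint arm with a two-finger parallel gripper is mounted at the origin on a cart in front of the work surface, level with it; the furniture and walls round the work are solid. World frame = base frame: x ahead of the robot, y to its left, z up, the work surface at z = 0. Lengths are in m, angles in degrees, forces in N, time in s.
With the tool pointing down it reaches from about 0.425 to 0.925 m from the base axis. Payload 6.8 kg.
Tool frame: the origin (TCP) lies at the very end of the fingers, on their centre line; the grasp point (between the pads) lies 19 mm behind it (tcp_to_grasp is the distance from the TCP to the grasp point, in m); z points along the fingers, y is the line along which they close (so a half turn about z gives the same grasp; the last joint's range is limited). The gripper opens to 85 mm and grips with 20 to 120 N. Pads are 22 mm wide; open, the fingers measure 114 mm over their backs; the gripper's body (76 mm by 85 mm) begins 54 mm behind the grasp point. The pads swing forward as they close: fully open they stand 13 mm farther back than shut.
Start: joints at [-74.204, 27.33, 1.283, 89.118, -0.659, 63.558, -4.761], TCP at [0.253, 0.626, 0.231] pointing down, gripper open.
Joint ranges: [-169.35, 169.35], [-19.33, 120.38], [-80.79, 83.38], [13.8, 139.57], [-78.32, 258.32], [9.67, 109.79], [-169.56, 169.56]. Speed limits (degrees/s): [136.94, 136.94, 180, 180, 180, 180, 180].

## Interface

Orientations are given as a 3x3 rotation matrix whose columns are the frame's x, y, z axes.
In Python, from plant import * gives the robot as it stands.
- The arm moves only by the tool arm_command, never from a script. Its argument "moves" is a list of rows, each a list of 3 entries, a list of its own where there are three numbers: the turn, a rotation vector about the tool's x, y, z scaled (see below), then the shift along the tool's x, y, z scaled (see below), then the opening, from -1 (shut) to 1 (fully open). A call has exactly 8 rows; each row shifts and turns the commanded pose from where the row before left it, along the tool's axes as they then stand; what a row does not reach is not made up. The controller multiplies each number of a shift by 0.02 m and each number of a turn by 30 degrees. A row lasts 1/8 s, in which the tool goes at most 62.5 mm and 10.7 degrees, less where a joint would pass 70% of its speed; a pose out of reach is approached as far as the arm can. A call with a number of a shift or a turn outside -1 to 1 is refused whole. A call with a gripper value outside its range is refused whole. The fingers move at their own pace and stop on an object; "force" is the grip in N (left out, the last holds). Time passes only in rows, so rows that do not move let the fingers close, or fill a call up. It gives the time, the measured TCP pose, the force, the opening and the grip force at its end, in the units of the state.
- sense(): the state, without advancing time (a new reading comes with each control period).
- capture(name): name is "scene" or "top"; returns a dict with "color" (480x640x3 uint8, red, green, blue), "z_map" (480x640 float32, m along the optical axis (not along the pixel's ray), 0 where there is no reading), "fx", "fy", "cx", "cy" (pixels), "T" (4x4, takes a point from camera to world coordinates). Camera axes: x right, y down, z forward; pixel columns grow to the right and rows downward; lengths in m; the calibration is good to about 2 mm. A picture is of the moment at which its call begins.
- sign_off(): hands the job in; it is judged then, once.
The state is a dict: "time_s": time; "q": joint angles; "dq": joint speeds; "effort": joint torques, N m; "tcp_pos": TCP position; "eef_rot": TCP orientation; "ft_force": force on the tool from outside, world axes, zero at the start; "moment": the same for the moment, N m; "width": finger opening in m; "finger_force": force on a finger pad.
Only numpy, scipy, OpenCV 4.12 (cv2) and the standard library are available. Lean on these libraries where they do the work, as an engineer would, in place of code of your own. Each camera call takes 0.05 s, during which the arm holds its last target. There are 200 camera calls.

## Task

Tidy the spice jars on the white rack: two stand untidily at the front of its board and the red-capped one is still on the worktop, so put that one on the board too, and nudge all three back under the wire shelf into one even row, each centred on a dark round mark of its own, in any order. Finish with all three standing upright and let go; do not knock any jar over, and leave the tin, the mug and the soap bottle where they are.

Things in the scene. Friction and masses are not known exactly. Their poses are not given: they have to be found in the camera images.
- rack: Fixed spice rack, other place and yaw each time. White board 12 mm thick with a flat top, local x -150 to +110 mm, y -190 to +190; origin on the worktop, x points to the back (away from the robot), y left, z up. Three dark discs, 52 mm across, are the marks; a thin dark line runs from the board's front edge straight back to each.
- shelf_edge (a point): Middle of the underside of the front wire of the rack's steel wire shelf, rack-local (0, 0, 195) mm. The shelf covers local x -3 to 109 mm, legs at its ends (y = +-178 mm, x 35 and 100); open at the front. Jars slide under it with over 70 mm to spare, but a gripper coming straight down does not fit: reach in from the front, tool leaning back 25 to 45 degrees.
- shelf_back (a point): Middle of a thin wire back rail of the rack, behind the row, rack-local (100, 0, 45) mm.
- mark_left (a point): Centre of the left dark round mark on the board's top (12 mm above the worktop), rack-local (40, 105, 12) mm. A jar standing right is centred over it, its near side about 18 mm behind the shelf's front edge.
- mark_mid (a point): Centre of the middle mark, rack-local (40, 0, 12) mm.
- mark_right (a point): Centre of the right mark, rack-local (40, -105, 12) mm.
- jar_dark: Spice jar with a dark brown cap, 105 mm tall; stands upright on its flat base, 44 mm in diameter; origin at the centre of its underside, z up; yaw means nothing. About 0.11 kg, label on the body, smooth sides. Starts on the board's front part, local x about -95 to -55 mm, y +70 to +130.
- jar_white: Spice jar with a white cap, 109 mm tall; stands upright on its flat base, 44 mm in diameter; origin at the centre of its underside, z up; yaw means nothing. About 0.11 kg, label on the body, smooth sides. Starts on the board's front part, local x about -95 to -55 mm, y -110 to -30.
- jar_red: Spice jar with a red cap, 106 mm tall; stands upright on its flat base, 44 mm in diameter; origin at the centre of its underside, z up; yaw means nothing. About 0.11 kg, label on the body, smooth sides. Starts on the worktop to the left or the right of the rack.
- tin: Bystander: red food tin, 75 mm in diameter, 110 mm tall, origin at the centre of its underside. Stands on the other side of the rack from the red-capped jar. Leave alone.
- mug: Bystander: cream mug with blue dots and a handle, 92 x 127 mm, 93 mm tall, origin at the centre of its underside, left of the rack. Leave alone.
- soap: Bystander: small brown bottle with a white ribbed cap (the soap bottle), 49 mm wide, 80 mm tall, origin at the centre of its underside, right of the rack. Leave alone.
Mind the look-alikes: they are no part of the job. Leave any blue look-alike of the jar_red alone.

How it is judged (in metres and radians):
At the end, for the whole second after the job is handed in: Each of the three marks has a jar standing upright on the board with its centre within 10 mm of the mark's centre; all three jars at rest and let go (horizontal distance between any of jar_dark, jar_white, jar_red and mark_left below 0.01 m and horizontal distance between any of jar_dark, jar_white, jar_red and mark_mid below 0.01 m and horizontal distance between any of jar_dark, jar_white, jar_red and mark_right below 0.01 m and angle between each of jar_dark, jar_white, jar_red's own z axis and vertical below 0.08 rad and z of jar_dark in the frame of rack between 0.008 and 0.017 m and linear speed of each of jar_dark, jar_white, jar_red below 0.02 m/s and z of jar_white in the frame of rack between 0.008 and 0.017 m and z of jar_red in the frame of rack between 0.008 and 0.017 m); the robot touches nothing.
It fails at once if a spice jar is knocked over (angle between any of jar_dark, jar_white, jar_red's own z axis and vertical above 0.7 rad).
It fails at once if the tin, the mug or the soap bottle is moved more than 2.5 cm or knocked over (distance of any of tin, mug, soap from where it was at the start of the episode above 0.025 m or angle between any of tin, mug, soap's own z axis and vertical above 0.5 rad).
It also fails if it takes over 72 s, if anything falls off the work surface, if the arm or the gripper's body presses on something with over 40 N, if the wrist force passes 120 N, or if a joint passes its speed limit or range.

## Working session

There is one attempt and no reset: what is moved stays moved. The work goes in short steps, Python scripts to look and compute and a tool call to move; the robot and the scene stay as the last step left them, time stands still between calls to the robot, and variables do not carry over. Pictures are saved under pics/ and viewed, at most 10 in all, crops included, and the job is handed in when it is done.

Besides the shell and the picture viewer there is one more tool, called after ">>>" in YAML: its name, and indented under it one key for each argument. arm_command: Moves the arm, as the interface text tells. Shifts and turns lie within -1 to 1; 1 stands for 0.02 m of shift or 30 degrees of turn. Its arguments: {"type":"object","properties":{"moves":{"type":"array"},"force":{"type":"number"}},"required":["moves"]}

```bash
ls; mkdir -p pics
python3 - <<'E'
from plant import *
import cv2,numpy as np
for n in("scene","top"):
    c=capture(n); cv2.imwrite(f"pics/{n}0.png",c["color"][:,:,::-1]); np.savez(f"{n}0.npz",**c); print(n,c["fx"],c["cx"],c["cy"],np.round(c["T"],3).tolist())
s=sense();print(s["time_s"],s["tcp_pos"],s["eef_rot"],s["width"])
E
```

```text
pics
scene 461.32948141663144 318.719282229913 240.4484425004201 [[0.791, -0.341, 0.508, -0.116], [-0.612, -0.425, 0.667, -0.91], [-0.011, -0.838, -0.545, 0.877], [0.0, 0.0, 0.0, 1.0]]
top 507.8603538653518 324.56360220836683 241.8116277125496 [[0.029, -0.981, 0.19, 0.286], [-1.0, -0.027, 0.011, -0.006], [-0.006, -0.19, -0.982, 1.574], [0.0, 0.0, 0.0, 1.0]]
0.1 [0.2525486  0.62538971 0.2304147 ] [[-9.27269641e-01  3.74393829e-01 -5.23020172e-04]
 [ 3.74394177e-01  9.27268278e-01 -1.59378128e-03]
 [-1.11721859e-04 -1.67368070e-03 -9.99998593e-01]] 0.0855102732539211
```

View pics/scene0.png

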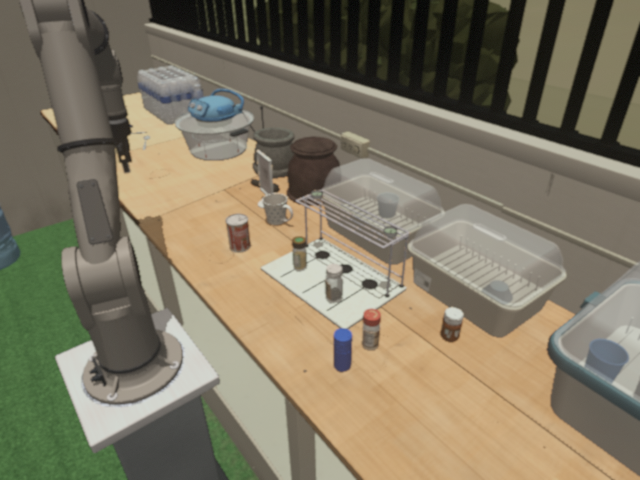

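View pics/top0.png

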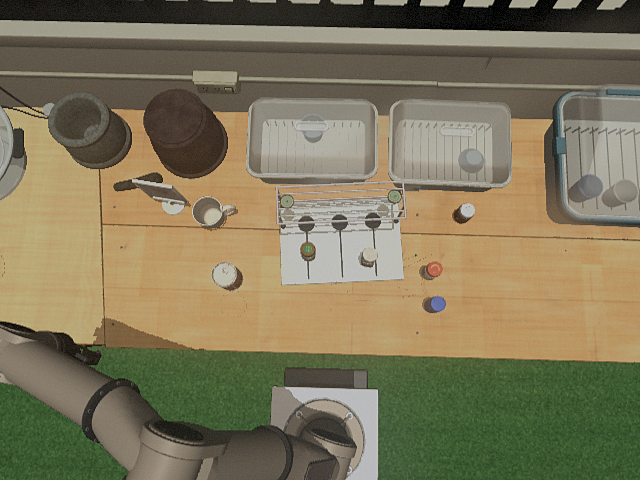

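The scene view shows the red-capped jar at (371,328), with the blue look-alike at (343,350). In the top view these are at (434,270) and (437,304). Also in the top view, the dark jar is at (308,251), the white jar at (369,257), the tin at (227,275), the soap at (466,213) and the mug at (208,212). The red-red candidates are (434,270), a small jar with a red cap, and (227,275), a wide tin. The first fits the red jar, because it is right of the rack with the tin on the other side. I'll measure next and check it in a crop.

```bash
cat > h.py <<'E'
import numpy as np,cv2
def cloud(c):
    v,u=np.mgrid[0:480,0:640]; z=c["z_map"].astype(float)
    P=np.stack([(u-c["cx"])/c["fx"]*z,(v-c["cy"])/c["fy"]*z,z],-1)
    P=P@c["T"][:3,:3].T+c["T"][:3,3]; P[z==0]=np.nan; return P
def ray(c,uv,h):
    uv=np.atleast_2d(np.float64(uv)); d=np.c_[(uv[:,0]-c["cx"])/c["fx"],(uv[:,1]-c["cy"])/c["fy"],np.ones(len(uv))]@c["T"][:3,:3].T
    o=c["T"][:3,3]; return o+d*((h-o[2])/d[:,2])[:,None]
def proj(c,p):
    q=(np.atleast_2d(p)-c["T"][:3,3])@c["T"][:3,:3]; return np.c_[q[:,0]/q[:,2]*c["fx"]+c["cx"],q[:,1]/q[:,2]*c["fy"]+c["cy"]]
E
python3 - <<'E'
from h import *
t=dict(np.load("top0.npz"));s=dict(np.load("scene0.npz"))
img=t["color"]; hsv=cv2.cvtColor(img,cv2.COLOR_RGB2HSV)
m=((hsv[...,1]<40)&(hsv[...,2]>140)).astype(np.uint8); roi=np.zeros_like(m); roi[225:295,265:415]=1
m=cv2.morphologyEx(m*roi,cv2.MORPH_CLOSE,np.ones((9,9)))
cs=max(cv2.findContours(m,0,2)[0],key=cv2.contourArea); r=cv2.minAreaRect(cs); b=cv2.boxPoints(r)
print("board box",r,np.round(ray(t,b,.012),4)[:,:2].tolist())
for n,c,R in(("top",t,(205,240,290,395)),("scene",s,(240,300,300,385))):
    g=c["color"].max(2); k=np.zeros_like(g); k[R[0]:R[1],R[2]:R[3]]=(g<70)[R[0]:R[1],R[2]:R[3]]
    k=cv2.morphologyEx(k,cv2.MORPH_OPEN,np.ones((3,3)))
    N,l,st,ce=cv2.connectedComponentsWithStats(k)
    for i in range(1,N):
        if st[i,4]>25: print(n,"disc",st[i].tolist(),ce[i].round(1),ray(c,ce[i],.012)[0].round(4))
for n,c,pts in(("top",t,dict(dark=(308,251),white=(369,257),red=(434,270),blue=(437,304),tin=(227,275),soap=(466,213),mug=(208,212))),("scene",s,dict(dark=(299,243),white=(334,271),red=(371,316),blue=(343,337)))):
    P=cloud(c)
    for k,(u,v) in pts.items():
        w=P[v-16:v+17,u-16:u+17].reshape(-1,3); w=w[np.isfinite(w[:,2])]
        zt=np.percentile(w[(w[:,2]<.14)][:,2],97); a=w[(abs(w[:,2]-zt)<.008)]
        mn,mx=a.min(0),a.max(0); print(n,k,len(a),"ztop",zt.round(4),"mid",((mn+mx)/2)[:2].round(4),"size",(mx-mn)[:2].round(3),"mean",a.mean(0)[:2].round(4))
A=cv2.resize(img[190:320,260:480],None,fx=3.6,fy=3.6,interpolation=2)[:,:,::-1]; cv2.imwrite("pics/c1.png",A[:600,:800])
A=cv2.resize(s["color"][180:380,230:430],None,fx=3,fy=3,interpolation=2)[:,:,::-1]; cv2.imwrite("pics/c2.png",A)
E
```

```text
board box ((341.3106994628906, 252.9434051513672), (59.314796447753906, 121.94047546386719), 88.21009063720703) [[0.6372, 0.1555], [0.66, -0.2285], [0.4724, -0.2342], [0.4501, 0.1413]]
scene disc [317, 252, 11, 6, 51] [321.9 254.4] [0.6479 0.0751 0.012 ]
scene disc [344, 266, 7, 6, 37] [346.6 268.5] [ 0.6608 -0.0346  0.012 ]
scene disc [363, 281, 13, 7, 73] [369.2 283.7] [ 0.6633 -0.1351  0.012 ]
top dark 164 ztop 0.1199 mid [0.5469 0.061 ] size [0.044 0.041] mean [0.5462 0.0603]
top white 164 ztop 0.1236 mid [ 0.5349 -0.122 ] size [0.042 0.041] mean [ 0.5348 -0.1213]
top red 171 ztop 0.1093 mid [ 0.5008 -0.3119] size [0.042 0.044] mean [ 0.5001 -0.3107]
top blue 172 ztop 0.1095 mid [ 0.3996 -0.3196] size [0.04  0.043] mean [ 0.3994 -0.3197]
top tin 429 ztop 0.1122 mid [0.4674 0.3012] size [0.074 0.075] mean [0.4674 0.301 ]
top soap 158 ztop 0.0836 mid [ 0.6853 -0.4175] size [0.043 0.043] mean [ 0.686 -0.417]
top mug 146 ztop 0.094 mid [0.6585 0.366 ] size [0.091 0.096] mean [0.6605 0.3715]
scene dark 113 ztop 0.1188 mid [0.546  0.0585] size [0.042 0.047] mean [0.5449 0.0579]
scene white 148 ztop 0.1218 mid [ 0.5351 -0.1206] size [0.045 0.045] mean [ 0.5338 -0.1234]
scene red 195 ztop 0.1084 mid [ 0.5008 -0.3106] size [0.045 0.045] mean [ 0.499  -0.3128]
scene blue 225 ztop 0.1087 mid [ 0.4006 -0.3185] size [0.045 0.044] mean [ 0.3986 -0.321 ]
```

View pics/c2.png

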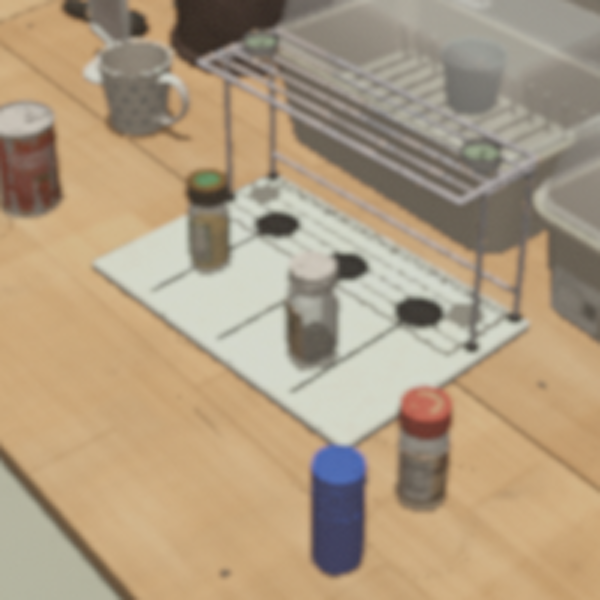

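View pics/c1.png

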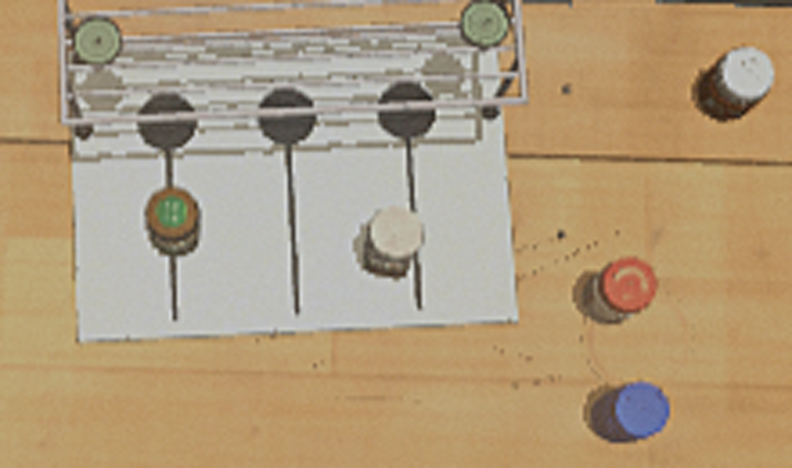

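The crops confirm it. The red-capped jar stands on the worktop right of the board at scene (371,316) / top (434,270). The all-blue look-alike is separate at (343,337) / (437,304). The dark jar sits on the left line, and the white jar sits between the middle and right lines. Next I fit the rack pose and build a planner that prints rows.

```bash
cat >> h.py <<'E'
from scipy.spatial.transform import Rotation as Ro
def Rt(tilt,az):
    t,a=np.radians([tilt,az]); z=np.array([np.sin(t)*np.cos(a),np.sin(t)*np.sin(a),-np.cos(t)]); y=np.array([-np.sin(a),np.cos(a),0]); return np.c_[np.cross(y,z),y,z]
def plan(p,R,wps):
    """wps: (tcp, R, opening, rows); prints rows"""
    p=np.array(p,float);R=np.array(R,float);rows=[]
    for P,Q,o,n in wps:
        P=np.asarray(P,float)
        rv=Ro.from_matrix(R.T@Q).as_rotvec(degrees=True); k=max(n,int(np.ceil(max(np.linalg.norm(rv)/10.5,np.linalg.norm(P-p)/.0199))))
        for i in range(k):
            d=R.T@(P-p)/(k-i)/.02; r=Ro.from_matrix(R.T@Q).as_rotvec(degrees=True)/(k-i)/30
            d=d.round(2);r=r.round(2); rows.append([(r+0).tolist(),(d+0).tolist(),o])
            p=p+R@d*.02; R=R@Ro.from_rotvec(r*30,degrees=True).as_matrix()
    while len(rows)%8: rows.append([[0,0,0],[0,0,0],rows[-1][2]])
    for i in range(0,len(rows),8): print(str(rows[i:i+8]).replace(' ','').replace('0.0,','0,').replace('0.0]','0]'))
    return p,R
E
python3 - <<'E'
from h import *
t=dict(np.load("top0.npz"));s=dict(np.load("scene0.npz"))
W=[];L=[]
g=t["color"].max(2).astype(float)
for n,c,R,seeds in(("top",t,9,[(306.4,223.9),(339.4,222.2),(372.8,220.3)]),("scene",s,9,[(322.5,254.5),(346.8,268.7),(369.7,284)])):
    g=c["color"].max(2)
    for (u,v),y in zip(seeds,(105,0,-105)):
        u0,v0=int(round(u)),int(round(v)); k=(g[v0-R:v0+R+1,u0-R:u0+R+1]<85).astype(np.uint8)
        k=cv2.morphologyEx(k,cv2.MORPH_OPEN,cv2.getStructuringElement(2,(5,5)) if n=="top" else np.ones((3,3)))
        x,yy,w,h=cv2.boundingRect(k); q=(u0-R+x+(w-1)/2,v0-R+yy+(h-1)/2); r=ray(c,q,.012)[0]
        print(n,y,(x,yy,w,h),np.round(q,1),r.round(4))
        if not(n=="scene" and y==0): W.append(r[:2]);L.append((.04,y/1e3))
# lines + front edge, top
g=t["color"].max(2)
for y,(ua,ub) in zip((105,0,-105),((304,314),(335,348),(371,382))):
    P=[]
    for v in (range(264,277)if y>0 else range(235,275)if y==0 else range(267,274)):
        w=np.clip(150-g[v,ua:ub].astype(float),0,None)
        if w.sum()>0: P.append(((w*np.arange(ua,ub)).sum()/w.sum(),v))
    Q=ray(t,P,.012)[:,:2]; print("line",y,len(Q),Q[0].round(4),Q[-1].round(4))
    if y==0: d=np.polyfit(Q[:,0],Q[:,1],1)[0]; print("line yaw",np.degrees(np.arctan(d)))
W=np.array(W);L=np.array(L)
a=L-L.mean(0);b=W-W.mean(0);th=np.arctan2((a[:,0]*b[:,1]-a[:,1]*b[:,0]).sum(),(a*b).sum())
Rz=np.array([[np.cos(th),-np.sin(th)],[np.sin(th),np.cos(th)]]);o=W.mean(0)-Rz@L.mean(0)
print("yaw",np.degrees(th),"origin",o.round(4),"res",np.round((W-(L@Rz.T+o))*1e3,1).tolist())
for l in((.04,.105),(.04,0),(.04,-.105),(-.15,.19),(-.15,-.19)): w=Rz@l+o; print(l,w.round(4),proj(t,[*w,.012]).round(1),proj(s,[*w,.012]).round(1))
for n,w in dict(dark=(.546,.060),white=(.535,-.1215),red=(.5005,-.3115)).items(): print(n,(Rz.T@(np.array(w)-o)).round(4))
E
```

```text
top 105 (3, 9, 5, 5) [302. 226.] [0.6366 0.0843 0.012 ]
top 0 (3, 2, 14, 13) [339.5 221. ] [ 0.656  -0.0335  0.012 ]
top -105 (2, 2, 14, 16) [372.5 220.5] [ 0.6604 -0.1376  0.012 ]
scene 105 (4, 7, 11, 6) [322.  254.5] [0.6477 0.0743 0.012 ]
scene 0 (5, 5, 8, 7) [346.5 268. ] [ 0.662  -0.0325  0.012 ]
scene -105 (2, 5, 14, 8) [369.5 283.5] [ 0.6649 -0.1349  0.012 ]
line 105 13 [0.5161 0.0621] [0.4787 0.0598]
line 0 40 [ 0.6109 -0.0355] [ 0.4879 -0.0451]
line yaw 4.503482098277783
line -105 7 [ 0.5126 -0.1484] [ 0.4939 -0.1502]
yaw 5.443887577326657 origin [ 0.6133 -0.0333] res [[-6.6, 9.2], [2.9, -4.0], [-2.6, -3.6], [4.6, -0.7], [1.8, -0.9]]
(0.04, 0.105) [0.6432 0.075 ] [[305. 224.]] [[320.8 254.9]]
(0.04, 0) [ 0.6531 -0.0295] [[338.2 221.8]] [[343.7 268.6]]
(0.04, -0.105) [ 0.6631 -0.134 ] [[371.4 219.7]] [[368.8 283.6]]
(-0.15, 0.19) [0.4459 0.1416] [[281.1 285.8]] [[258.6 267.8]]
(-0.15, -0.19) [ 0.482  -0.2367] [[404.  277.6]] [[345.2 329. ]]
dark [-0.0581  0.0992]
white [-0.0863 -0.0804]
red [-0.1387 -0.2663]
```

Run:
```python
from h import *
from scipy.optimize import least_squares
t=dict(np.load("top0.npz"));s=dict(np.load("scene0.npz"))
hs=cv2.cvtColor(t["color"],cv2.COLOR_RGB2HSV)[...,1].astype(float)  # saturation: board low, wood high
def edge(a): # subpixel position of strongest step
    d=np.abs(np.diff(cv2.GaussianBlur(a.reshape(1,-1),(5,1),1)[0])); i=int(d.argmax()); k=slice(max(i-2,0),i+3); return (d[k]*np.arange(len(d))[k]).sum()/d[k].sum()+.5
F=[(u,272+edge(hs[272:292,u])) for u in range(290,396,3)]
Lf=[(272+edge(hs[v,272:290]),v) for v in range(240,278,3)]
Rr=[(394+edge(hs[v,394:412]),v) for v in range(235,272,3)]
F,Lf,Rr=[ray(t,q,.012)[:,:2] for q in(F,Lf,Rr)]
g=t["color"].max(2);M=[]
for y,(ua,ub),vs in((105,(304,314),range(264,277)),(0,(335,348),range(235,275)),(-105,(371,382),range(267,274))):
    P=[]
    for v in vs:
        w=np.clip(150-g[v,ua:ub].astype(float),0,None)
        if w.sum()>0: P.append(((w*np.arange(ua,ub)).sum()/w.sum(),v))
    M.append((y/1e3,ray(t,P,.012)[:,:2]))
D=[]
for c,seeds,R,n in((t,[(306.4,223.9),(339.4,222.2),(372.8,220.3)],(11,10),"top"),(s,[(322.5,254.5),None,(369.7,284)],(11,7),"scene")):
    k=(c["color"].max(2)<100).astype(np.uint8); k=cv2.morphologyEx(k,cv2.MORPH_CLOSE,np.ones((3,3)))
    for sd,y in zip(seeds,(.105,0,-.105)):
        if sd is None: continue
        u,v=np.round(sd).astype(int); b=k[v-R[1]:v+R[1]+1,u-R[0]:u+R[0]+1]
        b=cv2.morphologyEx(b,cv2.MORPH_OPEN,np.ones((3,3))); yy,xx=np.nonzero(b); q=(xx.mean()+u-R[0],yy.mean()+v-R[1]); r=ray(c,q,.012)[0,:2]
        print(n,y,len(xx),np.round(q,1),r.round(4)); D.append((y,r))
def res(p):
    c,s_=np.cos(p[2]),np.sin(p[2]); l=lambda w:(np.atleast_2d(w)-p[:2])@np.array([[c,-s_],[s_,c]])
    z=lambda a,n:np.asarray(a)*np.sqrt(n/len(a))
    out=[z(l(F)[:,0]+.15,10),z(l(Lf)[:,1]-.19,4),z(l(Rr)[:,1]+.19,4)]+[z(l(q)[:,1]-y,len(q)/3) for y,q in M]+[z((l(r)-[.04,y])[0],2) for y,r in D]
    return out
f=least_squares(lambda p:np.concatenate(res(p)),[.613,-.034,.07],loss="soft_l1",f_scale=.002)
print(f.x[:2].round(4),np.degrees(f.x[2]).round(2)); print([(np.mean(r)*1e3).round(1) for r in res(f.x)[:6]],[(r*1e3).round(1).tolist() for r in res(f.x)[6:]])
o=f.x[:2];c,n=np.cos(f.x[2]),np.sin(f.x[2]);Rz=np.array([[c,-n],[n,c]]);np.savez("rack.npz",o=o,Rz=Rz)
for y in(.105,0,-.105): print((Rz@[.04,y]+o).round(4))
```

```text
top 0.105 161 [305.4 223.8] [0.6439 0.074 ]
top 0 165 [339.7 222.3] [ 0.6519 -0.0343]
top -0.105 147 [372.1 220.8] [ 0.6594 -0.1363]
scene 0.105 74 [321.8 254.3] [0.6479 0.0755]
scene -0.105 101 [369.2 283.7] [ 0.6634 -0.1352]
[ 0.613  -0.0353] 4.45
[np.float64(-0.0), np.float64(-0.7), np.float64(0.5), np.float64(-0.1), np.float64(-0.1), np.float64(0.0)] [[-0.8, 1.6], [-1.2, -2.0], [-1.6, 0.7], [3.3, 2.7], [2.5, 1.5]]
[0.6448 0.0725]
[ 0.6529 -0.0322]
[ 0.661  -0.1369]
```

Run:
```python
from h import *; from plant import *
s=sense(); R=Rt(45,4.45)
plan(s["tcp_pos"],s["eef_rot"],[((.558,.061,.20),R,.5,32)])
```

```text
[[[-0.01,-0.04,-0.03],[-0.75,-0.62,0.05],0.5],[[-0.01,-0.04,-0.03],[-0.74,-0.63,0.06],0.5],[[-0.01,-0.04,-0.03],[-0.73,-0.64,0.07],0.5],[[-0.01,-0.05,-0.02],[-0.71,-0.66,0.08],0.5],[[-0.01,-0.04,-0.02],[-0.71,-0.66,0.1],0.5],[[-0.01,-0.05,-0.03],[-0.7,-0.67,0.11],0.5],[[-0.01,-0.04,-0.02],[-0.68,-0.68,0.12],0.5],[[-0.01,-0.05,-0.03],[-0.67,-0.69,0.13],0.5]]
[[[-0.01,-0.04,-0.02],[-0.66,-0.7,0.15],0.5],[[-0.01,-0.05,-0.03],[-0.65,-0.71,0.16],0.5],[[-0.01,-0.04,-0.02],[-0.63,-0.72,0.17],0.5],[[-0.01,-0.05,-0.03],[-0.62,-0.73,0.18],0.5],[[-0.01,-0.04,-0.02],[-0.6,-0.74,0.19],0.5],[[-0.01,-0.05,-0.03],[-0.59,-0.75,0.2],0.5],[[-0.01,-0.04,-0.02],[-0.58,-0.76,0.21],0.5],[[-0.01,-0.05,-0.03],[-0.56,-0.76,0.22],0.5]]
[[[-0.01,-0.05,-0.02],[-0.55,-0.77,0.23],0.5],[[-0.01,-0.04,-0.03],[-0.53,-0.78,0.24],0.5],[[-0.01,-0.05,-0.02],[-0.51,-0.79,0.25],0.5],[[-0.01,-0.04,-0.03],[-0.5,-0.8,0.26],0.5],[[-0.01,-0.05,-0.02],[-0.48,-0.8,0.26],0.5],[[-0.01,-0.04,-0.03],[-0.46,-0.81,0.27],0.5],[[-0.01,-0.05,-0.02],[-0.45,-0.82,0.28],0.5],[[-0.01,-0.04,-0.03],[-0.43,-0.83,0.29],0.5]]
[[[-0.01,-0.05,-0.02],[-0.41,-0.83,0.29],0.5],[[-0.01,-0.04,-0.03],[-0.39,-0.84,0.3],0.5],[[-0.01,-0.05,-0.02],[-0.38,-0.85,0.3],0.5],[[-0.01,-0.04,-0.03],[-0.36,-0.85,0.3],0.5],[[-0.01,-0.05,-0.02],[-0.34,-0.86,0.31],0.5],[[-0.01,-0.04,-0.03],[-0.32,-0.86,0.31],0.5],[[-0.01,-0.05,-0.02],[-0.3,-0.87,0.31],0.5],[[-0.02,-0.04,-0.03],[-0.28,-0.88,0.32],0.5]]
[[[-0.01,-0.05,-0.02],[-0.27,-0.88,0.31],0.5],[[0,0,0],[0,0,0],0.5],[[0,0,0],[0,0,0],0.5],[[0,0,0],[0,0,0],0.5],[[0,0,0],[0,0,0],0.5],[[0,0,0],[0,0,0],0.5],[[0,0,0],[0,0,0],0.5],[[0,0,0],[0,0,0],0.5]]
```

```bash
cat >> h.py <<'E'
def seg(p,R,wps):
    """constant rows: each wp (tcp,R,opening,nrows): turn first (if any), then shift"""
    p=np.array(p,float);R=np.array(R,float)
    for P,Q,o,n in wps:
        rv=Ro.from_matrix(R.T@Q).as_rotvec(degrees=True)
        if np.linalg.norm(rv)>.5:
            k=int(np.ceil(np.linalg.norm(rv)/9)); r=(rv/k/30).round(3); R=R@Ro.from_rotvec(r*30*k,degrees=True).as_matrix(); print(k,"x turn",r.tolist(),"open",o)
        d=R.T@(np.asarray(P,float)-p)/.02; k=max(n,int(np.ceil(abs(d).max()/.99))); d=(d/k).round(2); p=p+R@d*.02*k; print(k,"x shift",d.tolist(),"open",o,"->",p.round(4))
    return p,R
E
python3 - <<'E'
from h import *; from plant import *
s=sense(); R=Rt(45,4.45)
seg(s["tcp_pos"],s["eef_rot"],[((.558,.061,.20),R,.5,20)])
E
```

```text
6 x turn [-0.058, -0.246, -0.139] open 0.5
30 x shift [-0.27, -0.98, 0.34] open 0.5 -> [0.5561 0.0592 0.2015]
```

>>> arm_command:
  moves:
    - [[-0.058,-0.246,-0.139],[0,0,0],0.5]
    - [[-0.058,-0.246,-0.139],[0,0,0],0.5]
    - [[-0.058,-0.246,-0.139],[0,0,0],0.5]
    - [[-0.058,-0.246,-0.139],[0,0,0],0.5]
    - [[-0.058,-0.246,-0.139],[0,0,0],0.5]
    - [[-0.058,-0.246,-0.139],[0,0,0],0.5]
    - [[0,0,0],[-0.27,-0.98,0.34],0.5]
    - [[0,0,0],[-0.27,-0.98,0.34],0.5]
  force: 30

```text
time_s: 1.1
tcp_pos: [0.2722, 0.5876, 0.2284]
eef_rot: [[-0.704, -0.079, 0.706], [-0.056, 0.997, 0.055], [-0.708, -0.001, -0.706]]
ft_force: [0.8, 0.1, 0.3]
width: 0.0638
finger_force: 0.0
```

>>> arm_command:
  moves:
    - [[0,0,0],[-0.27,-0.98,0.34],0.5]
    - [[0,0,0],[-0.27,-0.98,0.34],0.5]
    - [[0,0,0],[-0.27,-0.98,0.34],0.5]
    - [[0,0,0],[-0.27,-0.98,0.34],0.5]
    - [[0,0,0],[-0.27,-0.98,0.34],0.5]
    - [[0,0,0],[-0.27,-0.98,0.34],0.5]
    - [[0,0,0],[-0.27,-0.98,0.34],0.5]
    - [[0,0,0],[-0.27,-0.98,0.34],0.5]

```text
time_s: 2.1
tcp_pos: [0.3545, 0.436, 0.2213]
eef_rot: [[-0.704, -0.077, 0.706], [-0.054, 0.997, 0.055], [-0.708, 0.001, -0.706]]
ft_force: [0.4, -0.4, 0.2]
width: 0.0643
finger_force: 0.0
```

>>> arm_command:
  moves:
    - [[0,0,0],[-0.27,-0.98,0.34],0.5]
    - [[0,0,0],[-0.27,-0.98,0.34],0.5]
    - [[0,0,0],[-0.27,-0.98,0.34],0.5]
    - [[0,0,0],[-0.27,-0.98,0.34],0.5]
    - [[0,0,0],[-0.27,-0.98,0.34],0.5]
    - [[0,0,0],[-0.27,-0.98,0.34],0.5]
    - [[0,0,0],[-0.27,-0.98,0.34],0.5]
    - [[0,0,0],[-0.27,-0.98,0.34],0.5]

```text
time_s: 3.1
tcp_pos: [0.4358, 0.2856, 0.214]
eef_rot: [[-0.703, -0.077, 0.707], [-0.053, 0.997, 0.056], [-0.709, 0.002, -0.705]]
ft_force: [3.7, -0.7, -0.5]
width: 0.0642
finger_force: 0.0
```

>>> arm_command:
  moves:
    - [[0,0,0],[-0.27,-0.98,0.34],0.5]
    - [[0,0,0],[-0.27,-0.98,0.34],0.5]
    - [[0,0,0],[-0.27,-0.98,0.34],0.5]
    - [[0,0,0],[-0.27,-0.98,0.34],0.5]
    - [[0,0,0],[-0.27,-0.98,0.34],0.5]
    - [[0,0,0],[-0.27,-0.98,0.34],0.5]
    - [[0,0,0],[-0.27,-0.98,0.34],0.5]
    - [[0,0,0],[-0.27,-0.98,0.34],0.5]

```text
time_s: 4.1
tcp_pos: [0.5026, 0.1616, 0.206]
eef_rot: [[-0.705, -0.077, 0.705], [-0.056, 0.997, 0.052], [-0.707, -0.002, -0.707]]
ft_force: [0.2, -0.0, 0.5]
width: 0.064
finger_force: 0.0
```

Run:
```python
from h import *; from plant import *
s=sense(); R=Rt(45,4.45);print(s["tcp_pos"],np.round(s["q"],0),s["ft_force"])
seg(s["tcp_pos"],R,[((.558,.061,.18),R,.5,5),((.558,.061,.061),R,.5,9)])
```

```text
[0.50259866 0.16155295 0.20599277] [  4.   7. -45. 140. 100.  29. -35.] [ 0.22373262 -0.00336589  0.46471017]
6 x shift [-0.13, -0.87, 0.43] open 0.5 -> [0.5581 0.0612 0.1805]
9 x shift [0.47, -0.0, 0.47] open 0.5 -> [0.5581 0.0612 0.0609]
```

>>> arm_command:
  moves:
    - [[0,0,0],[-0.13,-0.87,0.43],0.5]
    - [[0,0,0],[-0.13,-0.87,0.43],0.5]
    - [[0,0,0],[-0.13,-0.87,0.43],0.5]
    - [[0,0,0],[-0.13,-0.87,0.43],0.5]
    - [[0,0,0],[-0.13,-0.87,0.43],0.5]
    - [[0,0,0],[-0.13,-0.87,0.43],0.5]
    - [[0,0,0],[0,0,0],0.5]
    - [[0,0,0],[0,0,0],0.5]

```text
time_s: 5.1
tcp_pos: [0.557, 0.0627, 0.1805]
eef_rot: [[-0.705, -0.078, 0.705], [-0.057, 0.997, 0.053], [-0.707, -0.002, -0.708]]
ft_force: [-0.3, 0.5, 0.1]
width: 0.0642
finger_force: 0.0
```

Run:
```python
from h import *; from plant import *
s=sense(); R=Rt(45,4.45);print(s["tcp_pos"],s["eef_rot"],np.round(s["q"],0),s["ft_force"])
seg(s["tcp_pos"],s["eef_rot"],[((.558,.061,.18),R,.5,1),((.558,.061,.061),R,.5,9)])
```

```text
[0.55699184 0.06268729 0.18046754] [[-0.70528074 -0.0777301   0.70465389]
 [-0.05670534  0.9969715   0.05321976]
 [-0.70665662 -0.00242277 -0.70755251]] [ 23.  14. -45. 138. 125.  23. -42.] [-0.29974883  0.48325027  0.07219633]
1 x shift [-0.01, -0.09, 0.05] open 0.5 -> [0.558  0.061  0.1799]
9 x shift [0.47, 0.0, 0.47] open 0.5 -> [0.5579 0.0607 0.0603]
```

>>> arm_command:
  moves:
    - [[0,0,0],[0,-0.05,0.05],0.5]
    - [[0,0,0],[0.6,0,0.6],0.5]
    - [[0,0,0],[0.6,0,0.6],0.5]
    - [[0,0,0],[0.6,0,0.6],0.5]
    - [[0,0,0],[0.6,0,0.6],0.5]
    - [[0,0,0],[0.6,0,0.6],0.5]
    - [[0,0,0],[0.6,0,0.6],0.5]
    - [[0,0,0],[0.6,0,0.6],0.5]

```text
time_s: 6.1
tcp_pos: [0.5608, 0.0615, 0.0612]
eef_rot: [[-0.705, -0.077, 0.705], [-0.057, 0.997, 0.052], [-0.706, -0.004, -0.708]]
ft_force: [-3.0, -0.1, 4.9]
width: 0.064
finger_force: 0.0
```

Run:
```python
from h import *; from plant import *
s=sense(); print(s["tcp_pos"],s["width"],np.round(s["q"],0),s["ft_force"])
c=capture("scene"); cv2.imwrite("pics/g1.png",cv2.resize(c["color"][170:330,220:420],None,fx=4,fy=3.75)[:,:,::-1])
```

```text
[0.56077757 0.06145082 0.06120155] 0.0639842226157986 [ 46.  65. -81. 140. 128.  70. -15.] [-3.00356671 -0.05189599  4.9214034 ]
```

View pics/g1.png

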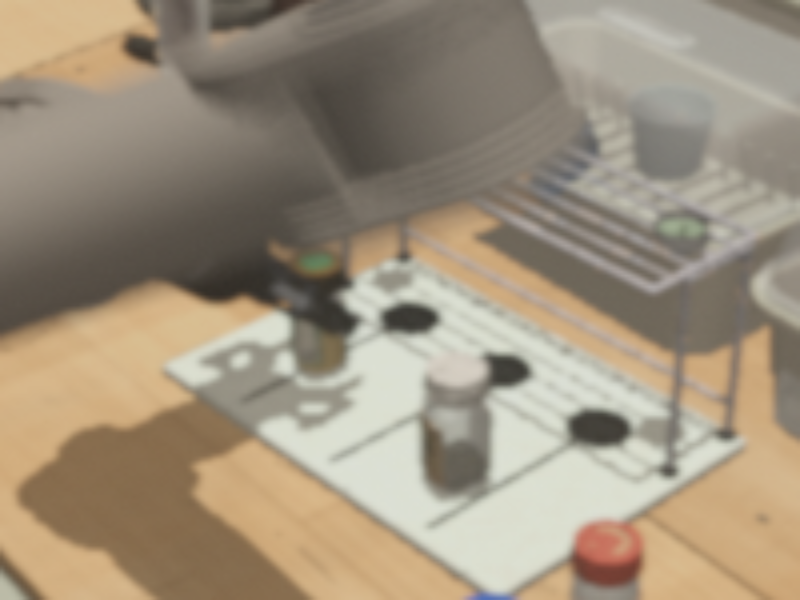

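The gripper straddles the dark jar at (320,310), with the jar's cap at (317,262) clear of the palm. The elbow has swung high to the left, but it is free. I'll close the gripper.

>>> arm_command:
  moves:
    - [[0,0,0],[0,0,0],-0.2]
    - [[0,0,0],[0,0,0],-0.2]
    - [[0,0,0],[0,0,0],-0.2]
    - [[0,0,0],[0,0,0],-0.2]
    - [[0,0,0],[-0.1,0,-0.1],-0.2]
    - [[0,0,0],[-0.1,0,-0.1],-0.2]
    - [[0,0,0],[0,0,0],-0.2]
    - [[0,0,0],[0,0,0],-0.2]
  force: 30

```text
time_s: 7.15
tcp_pos: [0.5603, 0.0615, 0.0669]
eef_rot: [[-0.706, -0.077, 0.704], [-0.056, 0.997, 0.053], [-0.706, -0.002, -0.708]]
ft_force: [0.3, 0.5, -2.1]
width: 0.042
finger_force: 34.0
```

```bash
cat >> h.py <<'E'
def jar(c,uv,w=16):
    P=cloud(c); u,v=np.round(uv).astype(int); q=P[max(v-w,0):v+w+1,u-w:u+w+1].reshape(-1,3); q=q[np.isfinite(q[:,2])]
    return q
E
python3 - <<'E'
from h import *; from plant import *
s=sense(); R=Rt(45,4.45);print(s["tcp_pos"],s["width"],s["finger_force"],np.round(s["q"],0),s["ft_force"])
d=np.array([.6448,.0725])-np.array([.546,.060]); z=s["tcp_pos"][2]
p=s["tcp_pos"]; seg(p,s["eef_rot"],[((p[0]+d[0],p[1]+d[1],z),R,-.2,8)])
E
```

```text
[0.56028877 0.06149692 0.06690777] 0.04199424598747851 33.97649955237284 [ 46.  63. -81. 140. 127.  68. -15.] [ 0.31713671  0.52008451 -2.05515214]
8 x shift [-0.44, 0.03, 0.44] open -0.2 -> [0.6592 0.074  0.0667]
```

>>> arm_command:
  moves:
    - [[0,0,0],[-0.3,0.02,0.3],-0.2]
    - [[0,0,0],[-0.3,0.02,0.3],-0.2]
    - [[0,0,0],[-0.3,0.02,0.3],-0.2]
    - [[0,0,0],[-0.3,0.02,0.3],-0.2]
    - [[0,0,0],[-0.3,0.02,0.3],-0.2]
    - [[0,0,0],[-0.3,0.02,0.3],-0.2]
    - [[0,0,0],[-0.3,0.02,0.3],-0.2]
    - [[0,0,0],[-0.3,0.02,0.3],-0.2]

```text
time_s: 8.15
tcp_pos: [0.6283, 0.07, 0.0668]
eef_rot: [[-0.706, -0.077, 0.704], [-0.056, 0.997, 0.053], [-0.706, -0.002, -0.708]]
ft_force: [0.1, -0.3, -1.4]
width: 0.0415
finger_force: 34.0
```

Run:
```python
from h import *; from plant import *
s=sense(); R=Rt(45,4.45);p=s["tcp_pos"];print(p,s["eef_rot"],s["width"],s["finger_force"],np.round(s["q"],0),s["ft_force"])
seg(p,s["eef_rot"],[((.5603+.0988,.0615+.0125,.0669),R,-.2,4)])
c=capture("scene"); cv2.imwrite("pics/g2.png",cv2.resize(c["color"][170:330,220:420],None,fx=4,fy=3.75)[:,:,::-1])
```

```text
[0.62832012 0.0700353  0.0667822 ] [[-0.70607597 -0.07718254  0.70391731]
 [-0.05636098  0.99701408  0.05278595]
 [-0.70588962 -0.00240258 -0.70831777]] 0.041457627945427705 33.98762270109728 [ 44.  64. -79. 131. 126.  64. -10.] [ 0.08116403 -0.26298286 -1.39026754]
4 x shift [-0.28, 0.02, 0.27] open -0.2 -> [0.6592 0.074  0.0673]
```

View pics/g2.png

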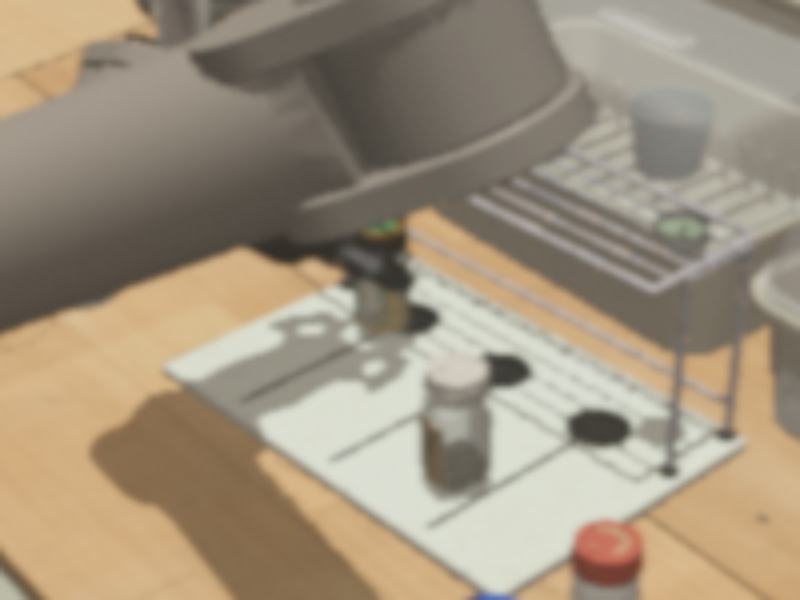

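The jar at (380,310) is held upright just short of the left mark at (420,318), and the elbow is well above the shelf. Next I finish the slide, lower and release.

>>> arm_command:
  moves:
    - [[0,0,0],[-0.27,0.02,0.27],-0.2]
    - [[0,0,0],[-0.27,0.02,0.27],-0.2]
    - [[0,0,0],[-0.27,0.02,0.27],-0.2]
    - [[0,0,0],[-0.27,0.02,0.27],-0.2]
    - [[0,0,0],[0,0,0],-0.2]
    - [[0,0,0],[0.07,0,0.07],-0.2]
    - [[0,0,0],[0.07,0,0.07],-0.2]
    - [[0,0,0],[0.05,0,0.05],-0.2]

```text
time_s: 9.2
tcp_pos: [0.658, 0.0739, 0.0614]
eef_rot: [[-0.706, -0.077, 0.704], [-0.057, 0.997, 0.053], [-0.706, -0.003, -0.708]]
ft_force: [-0.9, -0.6, 4.6]
width: 0.0421
finger_force: 34.3
```

Run:
```python
from h import *; from plant import *
s=sense(); print(s["tcp_pos"],s["width"],np.round(s["q"],0),s["ft_force"])
```

```text
[0.65804917 0.07394171 0.06142279] 0.04210119521506031 [ 42.  65. -77. 127. 126.  63.  -8.] [-0.93164583 -0.56602594  4.55348636]
```

>>> arm_command:
  moves:
    - [[0,0,0],[0,0,0],0.45]
    - [[0,0,0],[0,0,0],0.45]
    - [[0,0,0],[0,0,0],0.45]
    - [[0,0,0],[0.2,0,-0.2],0.45]
    - [[0,0,0],[0.5,0,-0.5],0.45]
    - [[0,0,0],[0.6,0,-0.6],0.45]
    - [[0,0,0],[0.6,0,-0.6],0.45]
    - [[0,0,0],[0.6,0,-0.6],0.45]

```text
time_s: 10.2
tcp_pos: [0.5861, 0.0684, 0.0615]
eef_rot: [[-0.706, -0.078, 0.704], [-0.057, 0.997, 0.053], [-0.706, -0.002, -0.708]]
ft_force: [-0.2, 0.2, -0.5]
width: 0.0616
finger_force: 0.0
```

Run:
```python
from h import *; from plant import *
s=sense(); R=Rt(45,4.45);p=s["tcp_pos"];print(p,s["width"],np.round(s["q"],0),s["ft_force"])
t=capture("top");c=capture("scene")
for n,k in(("top",t),("scene",c)):
    P=cloud(k)
    for j,xy,r in(("dark",(.6448,.0725),.04),("white",(.535,-.1215),.03)):
        m=(np.hypot(P[...,0]-xy[0],P[...,1]-xy[1])<r)&(P[...,2]>.108)&(P[...,2]<.126); q=P[m]
        if len(q)>20: print(n,j,len(q),((q.min(0)+q.max(0))/2).round(4),(q.max(0)-q.min(0)).round(3),q.mean(0).round(4))
w=np.array([.535,-.1215]); g=np.r_[w,.077]+R[:,2]*.017; print(g)
seg(p,s["eef_rot"],[((p[0],p[1],.17),R,.5,5),((g[0],g[1],.17),R,.5,8),(g,R,.5,6)])
```

```text
[0.58609975 0.06837735 0.06147503] 0.06164615675074304 [ 44.  63. -78. 136. 128.  66. -15.] [-0.15303466  0.16344707 -0.47919997]
top dark 133 [0.6453 0.0708 0.1155] [0.043 0.042 0.014] [0.646  0.0716 0.1164]
top white 176 [ 0.5348 -0.1216  0.117 ] [0.042 0.044 0.018] [ 0.5342 -0.1214  0.1198]
scene dark 111 [0.6432 0.0736 0.115 ] [0.044 0.046 0.014] [0.6427 0.0688 0.1164]
scene white 174 [ 0.5354 -0.1233  0.1168] [0.045 0.044 0.018] [ 0.5323 -0.1252  0.119 ]
[ 0.54698458 -0.12056732  0.06497918]
5 x shift [-0.77, -0.0, -0.77] open 0.5 -> [0.5863 0.0687 0.1704]
10 x shift [0.19, -0.93, -0.19] open 0.5 -> [ 0.5471 -0.1209  0.1709]
6 x shift [0.62, 0.01, 0.62] open 0.5 -> [ 0.5469 -0.12    0.0657]
```

The dark jar measures (0.645, 0.072) against the left mark at (0.6448, 0.0725). Next is the white jar.

>>> arm_command:
  moves:
    - [[0,0,0],[-0.5,0,-0.99],0.5]
    - [[0,0,0],[-0.5,0,-0.99],0.5]
    - [[0,0,0],[-0.5,0,-0.99],0.5]
    - [[0,0,0],[-0.5,0,-0.99],0.5]
    - [[0,0,0],[-0.5,0,-0.99],0.5]
    - [[0,0,0],[0.05,-0.93,-0.05],0.5]
    - [[0,0,0],[0.05,-0.93,-0.05],0.5]
    - [[0,0,0],[0.05,-0.93,-0.05],0.5]

```text
time_s: 11.3
tcp_pos: [0.5536, 0.0097, 0.1676]
eef_rot: [[-0.705, -0.078, 0.705], [-0.057, 0.997, 0.053], [-0.707, -0.003, -0.708]]
ft_force: [-0.2, -0.1, -0.7]
width: 0.064
finger_force: 0.0
```

>>> arm_command:
  moves:
    - [[0,0,0],[0.05,-0.93,-0.05],0.5]
    - [[0,0,0],[0.05,-0.93,-0.05],0.5]
    - [[0,0,0],[0.05,-0.93,-0.05],0.5]
    - [[0,0,0],[0.05,-0.93,-0.05],0.5]
    - [[0,0,0],[0.05,-0.93,-0.05],0.5]
    - [[0,0,0],[0.05,-0.93,-0.05],0.5]
    - [[0,0,0],[0,0,0],0.5]
    - [[0,0,0],[0,0,0],0.5]

```text
time_s: 12.3
tcp_pos: [0.5535, -0.101, 0.1675]
eef_rot: [[-0.706, -0.078, 0.704], [-0.057, 0.997, 0.054], [-0.706, -0.002, -0.708]]
ft_force: [0.6, 0.6, -0.4]
width: 0.064
finger_force: 0.0
```

Run:
```python
from h import *; from plant import *
s=sense(); R=Rt(45,4.45);p=s["tcp_pos"];print(p,s["width"],np.round(s["q"],0),s["ft_force"])
g=[.547,-.1206,.065]
seg(p,s["eef_rot"],[((g[0],g[1],.17),R,.5,2),(g,R,.5,6)])
```

```text
[ 0.55349239 -0.10095239  0.16750626] 0.06400408716197549 [ 75.  33. -77. 136. 123.  22.  -8.] [ 0.59116943  0.62420929 -0.37951481]
2 x shift [0.1, -0.48, -0.18] open 0.5 -> [ 0.5471 -0.1207  0.1698]
6 x shift [0.62, 0.0, 0.62] open 0.5 -> [ 0.547  -0.121   0.0646]
```

>>> arm_command:
  moves:
    - [[0,0,0],[0.1,-0.48,-0.18],0.5]
    - [[0,0,0],[0.1,-0.48,-0.18],0.5]
    - [[0,0,0],[0,0,0],0.5]
    - [[0,0,0],[0.74,0,0.74],0.5]
    - [[0,0,0],[0.74,0,0.74],0.5]
    - [[0,0,0],[0.74,0,0.74],0.5]
    - [[0,0,0],[0.74,0,0.74],0.5]
    - [[0,0,0],[0.74,0,0.74],0.5]

```text
time_s: 13.3
tcp_pos: [0.5471, -0.1219, 0.0643]
eef_rot: [[-0.706, -0.077, 0.704], [-0.056, 0.997, 0.053], [-0.706, -0.002, -0.708]]
ft_force: [0.3, -0.8, 0.1]
width: 0.0642
finger_force: 0.0
```

Run:
```python
from h import *; from plant import *
s=sense(); print(s["tcp_pos"],s["eef_rot"],s["width"],np.round(s["q"],0),s["ft_force"])
```

```text
[ 0.54705153 -0.12185892  0.06433072] [[-0.70596965 -0.07686948  0.70405819]
 [-0.05593287  0.9970389   0.05277255]
 [-0.70603    -0.00212417 -0.70817874]] 0.06418019692944901 [ 72.  53. -71. 138. 138.  37.  -8.] [ 0.28219346 -0.80709893  0.09524188]
```

>>> arm_command:
  moves:
    - [[0,0,0],[0,0,0],-0.2]
    - [[0,0,0],[0,0,0],-0.2]
    - [[0,0,0],[0,0,0],-0.2]
    - [[0,0,0],[0,0,0],-0.2]
    - [[0,0,0],[-0.1,0,-0.1],-0.2]
    - [[0,0,0],[-0.1,0,-0.1],-0.2]
    - [[0,0,0],[0,0,0],-0.2]
    - [[0,0,0],[0,0,0],-0.2]
  force: 30

```text
time_s: 14.3
tcp_pos: [0.5469, -0.1219, 0.0707]
eef_rot: [[-0.706, -0.077, 0.704], [-0.056, 0.997, 0.053], [-0.706, -0.002, -0.708]]
ft_force: [0.4, 0.6, -1.4]
width: 0.0454
finger_force: 30.9
```

Run:
```python
from h import *; from plant import *
s=sense(); r=np.load("rack.npz");R=Rt(45,4.45);p=s["tcp_pos"];print(p,s["width"],s["finger_force"],np.round(s["q"],0),s["ft_force"])
w=np.array([.535,-.1215]);m=np.array([.6529,-.0322]); off=p-np.r_[w,0]
l=r["Rz"].T@(w-r["o"]);print(l)
a=r["Rz"]@[l[0]+.02,0]+r["o"]
seg(p,s["eef_rot"],[(np.r_[a,0]+off,R,-.2,7),(np.r_[m,0]+off,R,-.2,9)])
```

```text
[ 0.54686343 -0.12187937  0.07068203] 0.04535641660466054 30.897130127996206 [ 72.  52. -71. 138. 137.  36.  -8.] [ 0.36979577  0.61685594 -1.44465831]
[-0.08447383 -0.07985728]
7 x shift [-0.1, 0.57, 0.1] open -0.2 -> [ 0.5604 -0.0408  0.0704]
9 x shift [-0.41, 0.0, 0.41] open -0.2 -> [ 0.6645 -0.0327  0.0703]
```

>>> arm_command:
  moves:
    - [[0,0,0],[-0.1,0.57,0.1],-0.2]
    - [[0,0,0],[-0.1,0.57,0.1],-0.2]
    - [[0,0,0],[-0.1,0.57,0.1],-0.2]
    - [[0,0,0],[-0.1,0.57,0.1],-0.2]
    - [[0,0,0],[-0.1,0.57,0.1],-0.2]
    - [[0,0,0],[-0.1,0.57,0.1],-0.2]
    - [[0,0,0],[-0.1,0.57,0.1],-0.2]
    - [[0,0,0],[0,0,0],-0.2]

```text
time_s: 15.3
tcp_pos: [0.5606, -0.0393, 0.0705]
eef_rot: [[-0.706, -0.079, 0.704], [-0.057, 0.997, 0.055], [-0.706, -0.002, -0.708]]
ft_force: [1.3, 0.2, -1.6]
width: 0.0456
finger_force: 30.9
```

>>> arm_command:
  moves:
    - [[0,0,0],[-0.3,0,0.3],-0.2]
    - [[0,0,0],[-0.4,0,0.4],-0.2]
    - [[0,0,0],[-0.4,0,0.4],-0.2]
    - [[0,0,0],[-0.4,0,0.4],-0.2]
    - [[0,0,0],[-0.4,0,0.4],-0.2]
    - [[0,0,0],[-0.4,0,0.4],-0.2]
    - [[0,0,0],[-0.4,0,0.4],-0.2]
    - [[0,0,0],[0,0,0],-0.2]

```text
time_s: 16.3
tcp_pos: [0.6376, -0.0348, 0.0706]
eef_rot: [[-0.706, -0.077, 0.704], [-0.056, 0.997, 0.053], [-0.706, -0.002, -0.708]]
ft_force: [-0.7, 0.2, -0.4]
width: 0.0457
finger_force: 30.9
```

Run:
```python
from h import *; from plant import *
s=sense();R=Rt(45,4.45);p=s["tcp_pos"];print(p,s["width"],s["finger_force"],np.round(s["q"],0),s["ft_force"])
seg(p,s["eef_rot"],[((.6647,-.0326,.0703),R,-.2,4)])
```

```text
[ 0.63759718 -0.03476554  0.07059716] 0.04571414066257922 30.894523286260664 [ 55.  55. -71. 130. 129.  46.  -8.] [-0.7136259   0.1936794  -0.43690859]
4 x shift [-0.24, 0.0, 0.24] open -0.2 -> [ 0.6647 -0.0327  0.0706]
```

>>> arm_command:
  moves:
    - [[0,0,0],[-0.24,0,0.24],-0.2]
    - [[0,0,0],[-0.24,0,0.24],-0.2]
    - [[0,0,0],[-0.24,0,0.24],-0.2]
    - [[0,0,0],[-0.24,0,0.24],-0.2]
    - [[0,0,0],[0,0,0],-0.2]
    - [[0,0,0],[0.08,0,0.08],-0.2]
    - [[0,0,0],[0.08,0,0.08],-0.2]
    - [[0,0,0],[0.06,0,0.06],-0.2]

```text
time_s: 17.3
tcp_pos: [0.6635, -0.0327, 0.0638]
eef_rot: [[-0.706, -0.078, 0.704], [-0.057, 0.997, 0.053], [-0.706, -0.002, -0.708]]
ft_force: [-1.2, 0.3, 6.0]
width: 0.0457
finger_force: 31.4
```

>>> arm_command:
  moves:
    - [[0,0,0],[0,0,0],0.45]
    - [[0,0,0],[0,0,0],0.45]
    - [[0,0,0],[0,0,0],0.45]
    - [[0,0,0],[0.2,0,-0.2],0.45]
    - [[0,0,0],[0.5,0,-0.5],0.45]
    - [[0,0,0],[0.6,0,-0.6],0.45]
    - [[0,0,0],[0.6,0,-0.6],0.45]
    - [[0,0,0],[0.6,0,-0.6],0.45]

```text
time_s: 18.3
tcp_pos: [0.5916, -0.0383, 0.0641]
eef_rot: [[-0.706, -0.077, 0.704], [-0.057, 0.997, 0.053], [-0.706, -0.002, -0.709]]
ft_force: [0.8, 0.0, -0.4]
width: 0.062
finger_force: 0.0
```

```bash
cat >> h.py <<'E'
def jars(t,c,L):
    for n,k in(("top",t),("scene",c)):
        P=cloud(k)
        for j,xy,r,z0 in L:
            m=(np.hypot(P[...,0]-xy[0],P[...,1]-xy[1])<r)&(P[...,2]>z0-.01)&(P[...,2]<z0+.01); q=P[m]
            if len(q)>20: print(n,j,len(q),((q.min(0)+q.max(0))/2).round(4),(q.max(0)-q.min(0)).round(3),q.mean(0).round(4))
E
python3 - <<'E'
from h import *; from plant import *
s=sense(); p=s["tcp_pos"];print(p,s["width"],np.round(s["q"],0),s["ft_force"])
jars(capture("top"),capture("scene"),[("dark",(.6448,.0725),.04,.117),("white",(.6529,-.0322),.04,.121),("red",(.5005,-.311),.03,.106)])
for az in (-60,-45):
  R=Rt(45,az); g=np.r_[.5005,-.3115,.064]+R[:,2]*.017; print(az,g.round(4))
  seg(p,s["eef_rot"],[((.53,-.04,.16),Rt(45,4.45),.5,5),((g[0],g[1],.18),R,.5,5),(g,R,.5,8)])
E
```

```text
[ 0.59159961 -0.03833674  0.06405684] 0.06201637302070763 [ 58.  56. -73. 136. 132.  48. -11.] [ 0.83439356  0.03529329 -0.42943384]
top dark 131 [0.6455 0.0721 0.116 ] [0.043 0.039 0.017] [0.6459 0.0722 0.1168]
top white 141 [ 0.654  -0.0327  0.1203] [0.038 0.041 0.015] [ 0.6532 -0.0326  0.1209]
top red 189 [ 0.4999 -0.3119  0.1054] [0.043 0.043 0.018] [ 0.4997 -0.3106  0.1059]
scene dark 121 [0.6437 0.0713 0.1143] [0.045 0.045 0.015] [0.6419 0.0682 0.1155]
scene white 128 [ 0.6522 -0.0324  0.1181] [0.045 0.044 0.014] [ 0.6499 -0.036   0.1196]
scene red 226 [ 0.5008 -0.3108  0.1036] [0.044 0.046 0.015] [ 0.4973 -0.3144  0.1056]
-60 [ 0.5065 -0.3219  0.052 ]
6 x shift [-0.2, 0.02, -0.93] open 0.5 -> [ 0.5298 -0.0405  0.1601]
8 x turn [0.189, -0.0, 0.19] open 0.5
9 x shift [-0.99, -0.9, 0.83] open 0.5 -> [ 0.506  -0.3221  0.1805]
8 x shift [0.57, 0.0, 0.57] open 0.5 -> [ 0.5059 -0.3222  0.0515]
-45 [ 0.509 -0.32   0.052]
6 x shift [-0.2, 0.02, -0.93] open 0.5 -> [ 0.5298 -0.0405  0.1601]
6 x turn [0.193, -0.0, 0.195] open 0.5
11 x shift [-0.65, -0.97, 0.52] open 0.5 -> [ 0.5079 -0.3201  0.1799]
8 x shift [0.56, 0.0, 0.57] open 0.5 -> [ 0.5087 -0.3207  0.052 ]
```

The white jar is at (0.653, -0.033) against the middle mark at (0.6529, -0.0322). For the red jar I'll approach at azimuth -60° so the gripper stays clear of the blue look-alike.

>>> arm_command:
  moves:
    - [[0,0,0],[-0.2,0,-0.93],0.5]
    - [[0,0,0],[-0.2,0,-0.93],0.5]
    - [[0,0,0],[-0.2,0,-0.93],0.5]
    - [[0,0,0],[-0.2,0,-0.93],0.5]
    - [[0,0,0],[-0.2,0,-0.93],0.5]
    - [[0,0,0],[-0.2,0,-0.93],0.5]
    - [[0.19,0,0.19],[0,0,0],0.5]
    - [[0.19,0,0.19],[0,0,0],0.5]

```text
time_s: 19.4
tcp_pos: [0.5425, -0.0458, 0.1646]
eef_rot: [[-0.697, 0.208, 0.686], [0.145, 0.978, -0.149], [-0.702, -0.005, -0.712]]
ft_force: [-0.4, -0.1, -0.3]
width: 0.0642
finger_force: 0.0
```

>>> arm_command:
  moves:
    - [[0.19,0,0.19],[0,0,0],0.5]
    - [[0.19,0,0.19],[0,0,0],0.5]
    - [[0.19,0,0.19],[0,0,0],0.5]
    - [[0.19,0,0.19],[0,0,0],0.5]
    - [[0.19,0,0.19],[0,0,0],0.5]
    - [[0.19,0,0.19],[0,0,0],0.5]
    - [[0,0,0],[0,0,0],0.5]
    - [[0,0,0],[0,0,0],0.5]

```text
time_s: 20.4
tcp_pos: [0.5417, -0.0445, 0.1633]
eef_rot: [[-0.363, 0.864, 0.348], [0.61, 0.503, -0.613], [-0.704, -0.01, -0.71]]
ft_force: [0.6, 0.5, -1.1]
width: 0.064
finger_force: 0.0
```

Run:
```python
from h import *; from plant import *
s=sense(); p=s["tcp_pos"];print(p,s["eef_rot"],s["width"],np.round(s["q"],0),s["ft_force"])
R=Rt(45,-60); g=np.r_[.5005,-.3115,.062]+R[:,2]*.017; print(g.round(4))
seg(p,s["eef_rot"],[((g[0],g[1],.18),R,.5,5),(g,R,.5,8)])
```

```text
[ 0.54174874 -0.04451558  0.16334826] [[-0.36298648  0.86440682  0.34791043]
 [ 0.610015    0.50269147 -0.61252183]
 [-0.70435965 -0.01010656 -0.70977133]] 0.06400315806252004 [ 26.  39. -68. 123.  80.  86. -53.] [ 0.56644617  0.48726463 -1.07505832]
[ 0.5065 -0.3219  0.05  ]
1 x turn [-0.009, -0.007, 0.018] open 0.5
9 x shift [-0.94, -0.94, 0.81] open 0.5 -> [ 0.5065 -0.322   0.1799]
8 x shift [0.57, 0.0, 0.57] open 0.5 -> [ 0.5065 -0.322   0.0509]
```

>>> arm_command:
  moves:
    - [[-0.01,-0.01,0.02],[0,0,0],0.5]
    - [[0,0,0],[-0.94,-0.94,0.81],0.5]
    - [[0,0,0],[-0.94,-0.94,0.81],0.5]
    - [[0,0,0],[-0.94,-0.94,0.81],0.5]
    - [[0,0,0],[-0.94,-0.94,0.81],0.5]
    - [[0,0,0],[-0.94,-0.94,0.81],0.5]
    - [[0,0,0],[-0.94,-0.94,0.81],0.5]
    - [[0,0,0],[-0.94,-0.94,0.81],0.5]

```text
time_s: 21.4
tcp_pos: [0.5128, -0.2616, 0.1765]
eef_rot: [[-0.35, 0.867, 0.353], [0.612, 0.497, -0.614], [-0.709, 0.001, -0.706]]
ft_force: [0.6, 0.2, 0.5]
width: 0.0639
finger_force: 0.0
```

>>> arm_command:
  moves:
    - [[0,0,0],[-0.94,-0.94,0.81],0.5]
    - [[0,0,0],[-0.94,-0.94,0.81],0.5]
    - [[0,0,0],[0,0,0],0.5]
    - [[0,0,0],[0,0,0],0.5]
    - [[0,0,0],[0,0,0],0.5]
    - [[0,0,0],[0,0,0],0.5]
    - [[0,0,0],[0,0,0],0.5]
    - [[0,0,0],[0,0,0],0.5]

```text
time_s: 22.4
tcp_pos: [0.506, -0.3215, 0.1801]
eef_rot: [[-0.35, 0.868, 0.353], [0.613, 0.497, -0.614], [-0.708, 0.002, -0.706]]
ft_force: [0.5, -0.0, -0.0]
width: 0.064
finger_force: 0.0
```

Run:
```python
from h import *; from plant import *
s=sense(); p=s["tcp_pos"];print(p,s["eef_rot"],s["width"],np.round(s["q"],0),s["ft_force"])
R=Rt(45,-60); g=np.r_[.5005,-.3115,.062]+R[:,2]*.017
seg(p,s["eef_rot"],[((g[0],g[1],.18),R,.5,1),(g,R,.5,7)])
```

```text
[ 0.50603624 -0.32151687  0.18012599] [[-0.35013571  0.86754264  0.35323469]
 [ 0.61313697  0.49735996 -0.61375575]
 [-0.70814408  0.00168344 -0.70606595]] 0.06400958608526111 [ 64.  31. -66. 128.  95.  61. -34.] [ 0.45062813 -0.01005569 -0.01363727]
1 x shift [-0.02, 0.01, 0.02] open 0.5 -> [ 0.5065 -0.3219  0.1801]
7 x shift [0.66, -0.0, 0.66] open 0.5 -> [ 0.5068 -0.322   0.0495]
```

>>> arm_command:
  moves:
    - [[0,0,0],[0.66,0,0.66],0.5]
    - [[0,0,0],[0.66,0,0.66],0.5]
    - [[0,0,0],[0.66,0,0.66],0.5]
    - [[0,0,0],[0.66,0,0.66],0.5]
    - [[0,0,0],[0.66,0,0.66],0.5]
    - [[0,0,0],[0.66,0,0.66],0.5]
    - [[0,0,0],[0.66,0,0.66],0.5]
    - [[0,0,0],[0,0,0],0.5]

```text
time_s: 23.4
tcp_pos: [0.5056, -0.3215, 0.048]
eef_rot: [[-0.351, 0.868, 0.351], [0.614, 0.497, -0.613], [-0.706, 0.0, -0.708]]
ft_force: [1.3, 0.3, 0.1]
width: 0.0642
finger_force: 0.0
```

Run:
```python
from h import *; from plant import *
s=sense(); p=s["tcp_pos"];print(p,s["eef_rot"],s["width"],np.round(s["q"],0),s["ft_force"])
```

```text
[ 0.50561383 -0.32151476  0.04804121] [[-3.51424054e-01  8.67758712e-01  3.51419909e-01]
 [ 6.14297362e-01  4.96985492e-01 -6.12898174e-01]
 [-7.06498326e-01  4.89161696e-04 -7.07714544e-01]] 0.06420419049763125 [ 55.  48. -57. 131. 112.  70. -49.] [1.29811777 0.25732582 0.11353237]
```

>>> arm_command:
  moves:
    - [[0,0,0],[0,0,0],-0.2]
    - [[0,0,0],[0,0,0],-0.2]
    - [[0,0,0],[0,0,0],-0.2]
    - [[0,0,0],[0,0,0],-0.2]
    - [[0,0,0],[-0.3,0,-0.3],-0.2]
    - [[0,0,0],[-0.5,0,-0.5],-0.2]
    - [[0,0,0],[-0.5,0,-0.5],-0.2]
    - [[0,0,0],[-0.5,0,-0.5],-0.2]
  force: 30

```text
time_s: 24.4
tcp_pos: [0.5061, -0.3219, 0.1018]
eef_rot: [[-0.35, 0.868, 0.353], [0.613, 0.497, -0.614], [-0.709, 0.002, -0.706]]
ft_force: [0.0, 0.1, -0.4]
width: 0.0434
finger_force: 30.5
```

Run:
```python
from h import *; from plant import *
s=sense(); p=s["tcp_pos"];R0=s["eef_rot"];print(p,s["width"],s["finger_force"],np.round(s["q"],0),s["ft_force"])
r=np.load("rack.npz"); jw=np.array([.5005,-.3113]); g=np.array([.5056,-.3215]); off=Rt(45,-60).T@np.r_[jw-g,0]; print("jar in tool",off)
R=Rt(45,4.45); 
a=r["Rz"]@[-.09,-.105]+r["o"]; m=np.array([.661,-.1369])
rel=(R@off)[:2]; ang=np.radians(64.45); c,n=np.cos(ang),np.sin(ang); rel=np.array([[c,-n],[n,c]])@(jw-g); print("rel",rel)
p1,R1=seg(p,R0,[((.55,-.15,p[2]),R0,-.2,9),((a[0]-rel[0],a[1]-rel[1],p[2]),R,-.2,2)])
print("final tcp",m-rel)
```

```text
[ 0.50611647 -0.32186231  0.10176622] 0.04335496101845664 30.51127853033993 [ 58.  41. -60. 130. 106.  66. -44.] [ 0.01390873  0.14069913 -0.38071271]
jar in tool [ 0.00804932  0.00068327 -0.00804932]
rel [-0.01140216 -0.00020202]
9 x shift [0.5, 0.69, -0.5] open -0.2 -> [ 0.5506 -0.1497  0.1017]
8 x turn [-0.19, 0.001, -0.191] open -0.2
2 x shift [0.13, 0.09, -0.13] open -0.2 -> [ 0.543  -0.1467  0.1017]
final tcp [ 0.67240216 -0.13669798]
```

>>> arm_command:
  moves:
    - [[0,0,0],[0.56,0.78,-0.56],-0.2]
    - [[0,0,0],[0.56,0.78,-0.56],-0.2]
    - [[0,0,0],[0.56,0.78,-0.56],-0.2]
    - [[0,0,0],[0.56,0.78,-0.56],-0.2]
    - [[0,0,0],[0.56,0.78,-0.56],-0.2]
    - [[0,0,0],[0.56,0.78,-0.56],-0.2]
    - [[0,0,0],[0.56,0.78,-0.56],-0.2]
    - [[0,0,0],[0.56,0.78,-0.56],-0.2]

```text
time_s: 25.4
tcp_pos: [0.5516, -0.1492, 0.1012]
eef_rot: [[-0.349, 0.868, 0.353], [0.613, 0.497, -0.614], [-0.708, 0.002, -0.706]]
ft_force: [-0.1, -0.3, -0.8]
width: 0.0437
finger_force: 30.6
```

>>> arm_command:
  moves:
    - [[-0.19,0,-0.19],[0,0,0],-0.2]
    - [[-0.19,0,-0.19],[0,0,0],-0.2]
    - [[-0.19,0,-0.19],[0,0,0],-0.2]
    - [[-0.19,0,-0.19],[0,0,0],-0.2]
    - [[-0.19,0,-0.19],[0,0,0],-0.2]
    - [[-0.19,0,-0.19],[0,0,0],-0.2]
    - [[-0.19,0,-0.19],[0,0,0],-0.2]
    - [[-0.19,0,-0.19],[0,0,0],-0.2]

```text
time_s: 26.4
tcp_pos: [0.5509, -0.1503, 0.1011]
eef_rot: [[-0.703, -0.079, 0.707], [-0.058, 0.997, 0.054], [-0.709, -0.003, -0.705]]
ft_force: [1.0, 0.8, -1.1]
width: 0.0439
finger_force: 30.7
```

Run:
```python
from h import *; from plant import *
s=sense(); p=s["tcp_pos"];R0=s["eef_rot"];print(p,R0,s["width"],s["finger_force"],np.round(s["q"],0),s["ft_force"])
t=capture("top");c=capture("scene"); jars(t,c,[("red",p[:2]-[.0114,0],.035,.048+.0104+p[2]-.0018)])
P=cloud(c); hsv=cv2.cvtColor(c["color"],cv2.COLOR_RGB2HSV)
for n,k in(("top",t),("scene",c)):
    P=cloud(k);h=cv2.cvtColor(k["color"],cv2.COLOR_RGB2HSV); m=((h[...,0]<8)|(h[...,0]>172))&(h[...,1]>120)&(np.hypot(P[...,0]-p[0],P[...,1]-p[1])<.06); q=P[m]
    if len(q)>8: print(n,"redcap",len(q),q.min(0).round(4),q.max(0).round(4))
R=Rt(45,4.45)
seg(p,R0,[((.543,-.1467,.067+.004),R,-.2,4),((.6724,-.1367,.067),R,-.2,9)])
cv2.imwrite("pics/g3.png",cv2.resize(c["color"][190:350,250:450],None,fx=4,fy=3.75)[:,:,::-1])
```

```text
[ 0.55090567 -0.1503193   0.10108526] [[-0.70304419 -0.07931654  0.7067091 ]
 [-0.05776306  0.99684618  0.05441618]
 [-0.70879637 -0.0025647  -0.70540848]] 0.04391928804102099 30.714611820690152 [ 73.  42. -66. 136. 142.  25. -16.] [ 0.9736018   0.82425945 -1.14516744]
top red 203 [ 0.5331 -0.1495  0.1568] [0.05  0.048 0.018] [ 0.5364 -0.1512  0.1572]
scene red 148 [ 0.5393 -0.1562  0.1542] [0.043 0.043 0.013] [ 0.5377 -0.1582  0.1569]
top redcap 147 [ 0.5156 -0.1743  0.1217] [ 0.5556 -0.1306  0.1658]
scene redcap 102 [ 0.5009 -0.1814  0.144 ] [ 0.5566 -0.1365  0.1755]
4 x shift [0.33, 0.05, 0.2] open -0.2 -> [ 0.5433 -0.147   0.0711]
9 x shift [-0.49, 0.0, 0.53] open -0.2 -> [ 0.6728 -0.1367  0.0663]
```

View pics/g3.png

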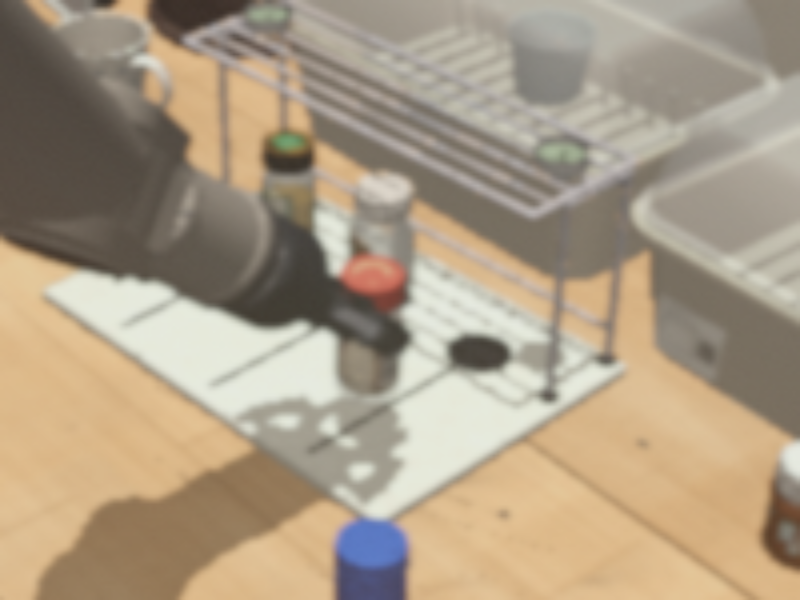

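The red jar is held upright at (370,325) above the board, in front of the right mark at (478,352). I'll lower it, slide it in and place it.

>>> arm_command:
  moves:
    - [[0,0,0],[0.36,0.04,0.24],-0.2]
    - [[0,0,0],[0.36,0.04,0.24],-0.2]
    - [[0,0,0],[0.36,0.04,0.24],-0.2]
    - [[0,0,0],[0.36,0.04,0.24],-0.2]
    - [[0,0,0],[-0.4,0,0.4],-0.2]
    - [[0,0,0],[-0.4,0,0.4],-0.2]
    - [[0,0,0],[-0.4,0,0.4],-0.2]
    - [[0,0,0],[-0.4,0,0.4],-0.2]

```text
time_s: 27.5
tcp_pos: [0.5908, -0.1438, 0.067]
eef_rot: [[-0.703, -0.075, 0.707], [-0.054, 0.997, 0.052], [-0.709, -0.001, -0.705]]
ft_force: [-0.0, -0.8, -1.0]
width: 0.0436
finger_force: 30.8
```

Run:
```python
from h import *; from plant import *
s=sense(); p=s["tcp_pos"];R0=s["eef_rot"];print(p,R0,s["width"],s["finger_force"],np.round(s["q"],0),s["ft_force"])
R=Rt(45,4.45)
seg(p,R0,[((.6724,-.1367,.067),R,-.2,7)])
```

```text
[ 0.59081647 -0.14383094  0.06699494] [[-0.70304136 -0.07471459  0.70721325]
 [-0.05359411  0.99720412  0.05207316]
 [-0.70912659 -0.00129288 -0.70508   ]] 0.04361294477039832 30.76652976845253 [ 66.  48. -63. 132. 143.  30. -15.] [-0.04972678 -0.80328316 -0.98252264]
7 x shift [-0.41, 0.01, 0.41] open -0.2 -> [ 0.6717 -0.1364  0.0672]
```

>>> arm_command:
  moves:
    - [[0,0,0],[-0.41,0.01,0.41],-0.2]
    - [[0,0,0],[-0.41,0.01,0.41],-0.2]
    - [[0,0,0],[-0.41,0.01,0.41],-0.2]
    - [[0,0,0],[-0.41,0.01,0.41],-0.2]
    - [[0,0,0],[-0.41,0.01,0.41],-0.2]
    - [[0,0,0],[-0.41,0.01,0.41],-0.2]
    - [[0,0,0],[-0.41,0.01,0.41],-0.2]
    - [[0,0,0],[0,0,0],-0.2]

```text
time_s: 28.5
tcp_pos: [0.6715, -0.1361, 0.0671]
eef_rot: [[-0.703, -0.075, 0.707], [-0.054, 0.997, 0.053], [-0.709, -0.001, -0.705]]
ft_force: [-1.9, 0.4, -1.5]
width: 0.0433
finger_force: 30.8
```

>>> arm_command:
  moves:
    - [[0,0,0],[0.07,0,0.07],-0.2]
    - [[0,0,0],[0.07,0,0.07],-0.2]
    - [[0,0,0],[0.07,0,0.07],-0.2]
    - [[0,0,0],[0.02,0,0.02],-0.2]
    - [[0,0,0],[0,0,0],-0.2]
    - [[0,0,0],[0,0,0],-0.2]
    - [[0,0,0],[0,0,0],-0.2]
    - [[0,0,0],[0,0,0],-0.2]

```text
time_s: 29.5
tcp_pos: [0.6712, -0.1359, 0.0621]
eef_rot: [[-0.701, -0.076, 0.709], [-0.055, 0.997, 0.053], [-0.711, -0.002, -0.703]]
ft_force: [-6.7, -0.8, 11.4]
width: 0.0433
finger_force: 30.7
```

Run:
```python
from h import *; from plant import *
s=sense(); p=s["tcp_pos"];print(p,s["width"],s["finger_force"],np.round(s["q"],0),s["ft_force"])
jars(capture("top"),capture("scene"),[("red",(.661,-.1369),.032,.118)])
```

```text
[ 0.67123767 -0.13591989  0.06206115] 0.04330530344092255 30.677829327760264 [ 57.  49. -58. 124. 138.  28. -12.] [-6.66708375 -0.78911437 11.36120352]
top red 143 [ 0.6573 -0.1376  0.1179] [0.045 0.045 0.018] [ 0.6591 -0.1374  0.1175]
scene red 123 [ 0.6594 -0.138   0.1157] [0.045 0.047 0.014] [ 0.6587 -0.1401  0.1181]
```

>>> arm_command:
  moves:
    - [[0,0,0],[-0.05,0,-0.05],-0.2]
    - [[0,0,0],[0,0,0],0.45]
    - [[0,0,0],[0,0,0],0.45]
    - [[0,0,0],[0,0,0],0.45]
    - [[0,0,0],[0.2,0,-0.2],0.45]
    - [[0,0,0],[0.5,0,-0.5],0.45]
    - [[0,0,0],[0.6,0,-0.6],0.45]
    - [[0,0,0],[0.6,0,-0.6],0.45]

```text
time_s: 30.6
tcp_pos: [0.6151, -0.1405, 0.0612]
eef_rot: [[-0.704, -0.075, 0.706], [-0.053, 0.997, 0.052], [-0.708, -0.001, -0.706]]
ft_force: [0.5, -0.1, 0.5]
width: 0.062
finger_force: 0.0
```

>>> arm_command:
  moves:
    - [[0,0,0],[0.6,0,-0.6],0.45]
    - [[0,0,0],[-0.4,0,-0.9],0.45]
    - [[0,0,0],[-0.4,0,-0.9],0.45]
    - [[0,0,0],[-0.4,0,-0.9],0.45]
    - [[0,0,0],[-0.4,0,-0.9],0.45]
    - [[0,0,0],[-0.4,0,-0.9],0.45]
    - [[0,0,0],[0,0,0],0.45]
    - [[0,0,0],[0,0,0],0.45]

```text
time_s: 31.6
tcp_pos: [0.564, -0.1445, 0.1527]
eef_rot: [[-0.704, -0.074, 0.706], [-0.053, 0.997, 0.052], [-0.708, -0.001, -0.706]]
ft_force: [0.4, -0.5, -0.8]
width: 0.0623
finger_force: 0.0
```

Run:
```python
from h import *; from plant import *
s=sense(); p=s["tcp_pos"];print(p,s["width"],s["ft_force"])
t,c=capture("top"),capture("scene")
jars(t,c,[("dark",(.6448,.0725),.04,.117),("white",(.6529,-.0322),.04,.121),("red",(.661,-.1369),.04,.118),("tin",(.467,.301),.06,.11),("soap",(.686,-.417),.04,.08)])
cv2.imwrite("pics/end.png",cv2.resize(c["color"][180:380,220:420],None,fx=3,fy=3)[:,:,::-1])
```

```text
[ 0.564018   -0.14451882  0.1527271 ] 0.0622614659461714 [ 0.35851956 -0.48537062 -0.81563492]
top dark 132 [0.6444 0.0709 0.1166] [0.042 0.042 0.019] [0.6458 0.0716 0.1161]
top white 140 [ 0.6543 -0.0328  0.1218] [0.039 0.041 0.017] [ 0.653  -0.0325  0.1206]
top red 137 [ 0.6553 -0.136   0.1178] [0.045 0.042 0.018] [ 0.6567 -0.1367  0.1176]
top tin 501 [0.467  0.3003 0.1092] [0.074 0.075 0.018] [0.4664 0.3013 0.1071]
top soap 191 [ 0.6856 -0.4169  0.0798] [0.045 0.047 0.02 ] [ 0.6846 -0.416   0.0799]
scene dark 25 [0.6594 0.0735 0.1166] [0.015 0.041 0.006] [0.6583 0.0727 0.1178]
scene white 132 [ 0.6508 -0.0335  0.118 ] [0.044 0.048 0.014] [ 0.6498 -0.0368  0.1196]
scene red 155 [ 0.6553 -0.1364  0.1154] [0.044 0.045 0.015] [ 0.6528 -0.1401  0.1169]
scene tin 181 [0.4588 0.3025 0.1068] [0.06  0.082 0.014] [0.4564 0.302  0.1068]
scene soap 225 [ 0.6846 -0.4184  0.0775] [0.045 0.046 0.015] [ 0.6826 -0.4195  0.0797]
```

View pics/end.png

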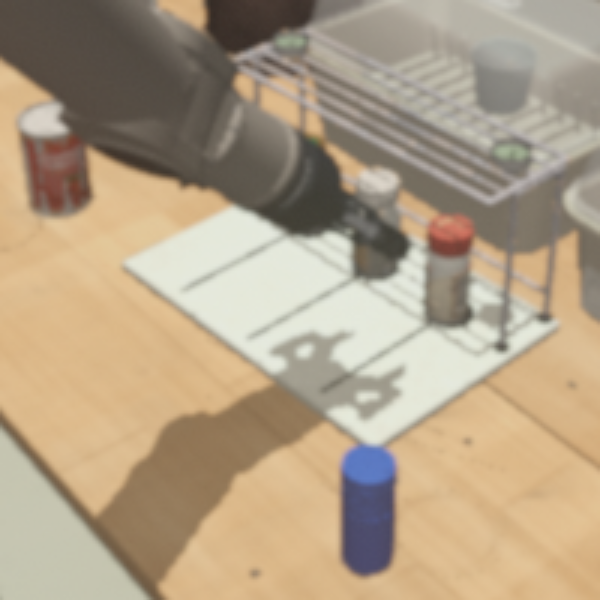

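The picture shows the row with dark behind the gripper, white at (378,215) and red at (450,270). The tin and the blue look-alike are untouched. The red jar is about 6 mm short of its mark at (0.655, -0.136) against (0.661, -0.137). I'll regrip it and shift it back 6 mm for margin.

Run:
```python
from h import *; from plant import *
s=sense(); p=s["tcp_pos"];R=Rt(45,4.45)
seg(p,s["eef_rot"],[((.57,-.1437,.0625),R,.5,5),((.668,-.1362,.0625),R,.5,9),((.668,-.1362,.0645),R,.5,1),((.674,-.1362,.0645),R,.5,2)])
```

```text
5 x shift [0.6, -0.0, 0.68] open 0.5 -> [ 0.5699 -0.1436  0.062 ]
9 x shift [-0.39, 0.0, 0.38] open 0.5 -> [ 0.6677 -0.1363  0.0634]
1 x shift [-0.05, 0.0, -0.03] open 0.5 -> [ 0.668  -0.1363  0.0645]
2 x shift [-0.11, -0.01, 0.11] open 0.5 -> [ 0.6742 -0.1362  0.0645]
```

>>> arm_command:
  moves:
    - [[0,0,0],[0.6,0,0.68],0.5]
    - [[0,0,0],[0.6,0,0.68],0.5]
    - [[0,0,0],[0.6,0,0.68],0.5]
    - [[0,0,0],[0.6,0,0.68],0.5]
    - [[0,0,0],[0.6,0,0.68],0.5]
    - [[0,0,0],[-0.39,0,0.39],0.5]
    - [[0,0,0],[-0.39,0,0.39],0.5]
    - [[0,0,0],[-0.39,0,0.39],0.5]

```text
time_s: 32.7
tcp_pos: [0.6049, -0.1413, 0.0639]
eef_rot: [[-0.703, -0.075, 0.708], [-0.054, 0.997, 0.052], [-0.71, -0.001, -0.705]]
ft_force: [0.3, 0.1, 0.1]
width: 0.0644
finger_force: 0.0
```

>>> arm_command:
  moves:
    - [[0,0,0],[-0.39,0,0.39],0.5]
    - [[0,0,0],[-0.39,0,0.39],0.5]
    - [[0,0,0],[-0.39,0,0.39],0.5]
    - [[0,0,0],[-0.39,0,0.39],0.5]
    - [[0,0,0],[-0.39,0,0.39],0.5]
    - [[0,0,0],[-0.39,0,0.39],0.5]
    - [[0,0,0],[0,0,0],0.5]
    - [[0,0,0],[0,0,0],0.5]

```text
time_s: 33.7
tcp_pos: [0.6689, -0.1362, 0.0628]
eef_rot: [[-0.704, -0.075, 0.706], [-0.053, 0.997, 0.053], [-0.708, -0.0, -0.706]]
ft_force: [0.2, -0.1, 0.9]
width: 0.0636
finger_force: 0.0
```

>>> arm_command:
  moves:
    - [[0,0,0],[0,0,0],-0.2]
    - [[0,0,0],[0,0,0],-0.2]
    - [[0,0,0],[0,0,0],-0.2]
    - [[0,0,0],[0,0,0],-0.2]
    - [[0,0,0],[-0.07,0,-0.07],-0.2]
    - [[0,0,0],[-0.11,0,0.11],-0.2]
    - [[0,0,0],[-0.11,0,0.11],-0.2]
    - [[0,0,0],[0,0,0],-0.2]
  force: 25

```text
time_s: 34.7
tcp_pos: [0.6759, -0.1359, 0.0652]
eef_rot: [[-0.703, -0.075, 0.707], [-0.053, 0.997, 0.052], [-0.709, -0.001, -0.705]]
ft_force: [-0.2, -0.3, -0.6]
width: 0.0437
finger_force: 25.5
```

Run:
```python
from h import *; from plant import *
s=sense(); p=s["tcp_pos"];print(p,s["width"],s["finger_force"],s["ft_force"])
jars(capture("top"),capture("scene"),[("red",(.661,-.1369),.032,.118)])
```

```text
[ 0.67591452 -0.13593794  0.06515044] 0.043661491168530395 25.505233956500888 [-0.15329496 -0.28289343 -0.62927814]
top red 151 [ 0.6604 -0.1408  0.1182] [0.048 0.051 0.019] [ 0.6629 -0.1374  0.1195]
scene red 131 [ 0.6663 -0.1369  0.1176] [0.042 0.049 0.019] [ 0.6641 -0.1411  0.1196]
```

>>> arm_command:
  moves:
    - [[0,0,0],[0.04,0,0.04],-0.2]
    - [[0,0,0],[0.04,0,0.04],-0.2]
    - [[0,0,0],[0,0,0],0.45]
    - [[0,0,0],[0,0,0],0.45]
    - [[0,0,0],[0,0,0],0.45]
    - [[0,0,0],[0.2,0,-0.2],0.45]
    - [[0,0,0],[0.5,0,-0.5],0.45]
    - [[0,0,0],[0.6,0,-0.6],0.45]

```text
time_s: 35.8
tcp_pos: [0.6374, -0.1387, 0.0625]
eef_rot: [[-0.704, -0.075, 0.706], [-0.053, 0.997, 0.053], [-0.708, -0.001, -0.706]]
ft_force: [-0.6, 0.3, 1.0]
width: 0.0619
finger_force: 0.0
```

>>> arm_command:
  moves:
    - [[0,0,0],[0.6,0,-0.6],0.45]
    - [[0,0,0],[0.6,0,-0.6],0.45]
    - [[0,0,0],[0.6,0,-0.6],0.45]
    - [[0,0,0],[-0.4,0,-0.9],0.45]
    - [[0,0,0],[-0.4,0,-0.9],0.45]
    - [[0,0,0],[-0.4,0,-0.9],0.45]
    - [[0,0,0],[0,0,0],0.45]
    - [[0,0,0],[0,0,0],0.45]

```text
time_s: 36.8
tcp_pos: [0.5665, -0.1444, 0.1172]
eef_rot: [[-0.704, -0.074, 0.706], [-0.053, 0.997, 0.052], [-0.708, -0.001, -0.706]]
ft_force: [0.4, -0.3, 0.4]
width: 0.0621
finger_force: 0.0
```

Run:
```python
from h import *; from plant import *
s=sense(); p=s["tcp_pos"];print(p,s["width"],s["ft_force"])
t,c=capture("top"),capture("scene")
jars(t,c,[("dark",(.6448,.0725),.04,.117),("white",(.6529,-.0322),.04,.121),("red",(.661,-.1369),.04,.118)])
```

```text
[ 0.56645208 -0.1443949   0.11722465] 0.062108123123127405 [ 0.39332336 -0.34709673  0.35926981]
top dark 135 [0.6448 0.0707 0.116 ] [0.042 0.041 0.017] [0.6455 0.0718 0.1166]
top white 143 [ 0.6545 -0.0328  0.1201] [0.039 0.042 0.015] [ 0.6529 -0.0324  0.1204]
top red 146 [ 0.6642 -0.1359  0.1171] [0.039 0.042 0.016] [ 0.6635 -0.1368  0.1175]
scene dark 119 [0.6455 0.0715 0.115 ] [0.045 0.045 0.016] [0.6424 0.0681 0.1158]
scene white 128 [ 0.6522 -0.0348  0.1182] [0.045 0.044 0.014] [ 0.6501 -0.0362  0.1196]
scene red 145 [ 0.6627 -0.1364  0.1159] [0.046 0.045 0.015] [ 0.6602 -0.1391  0.1172]
```

All three jars are within about 2.5 mm of their marks, so I'm handing the job in.

```bash
python3 -c "
from plant import *
print(sign_off())"
```

```text
the job is handed in; nothing more can be done
None
```

The job is handed in: dark, white and red jars stand upright and released on the left, middle and right marks, each within about 2.5 mm by camera at 37 s; the tin and soap bottle were still in place after the red jar was first set down, and the mug was not re-measured.

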